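# Unload the label roll from its spindle

### The arm

A 7-joint arm with a two-finger parallel gripper is mounted at the origin on the work surface. World frame = base frame: x ahead of the robot, y to its left, z up, the work surface at z = 0. Lengths are in mm, angles in degrees, forces in N, time in s.
With the tool pointing down it reaches from about 425 to 1025 mm from the base axis. Payload 3.6 kg.
Tool frame: the origin (TCP) lies on the centre line of the jaws, within the pads' length; the fingertips stand 19 mm ahead of it and the grasp point (between the pads) is the TCP (arm.tip_reach is the distance from the TCP to the fingertips, in mm); z points along the fingers, y is the direction in which the jaws open and shut (so a half turn about z gives the same grasp; the last joint's range is limited). The gripper opens to 85 mm and grips with 20 to 120 N. Pads are 22 mm wide; open, the fingers measure 114 mm over their backs; the gripper's body (76 mm by 85 mm) begins 54 mm behind the grasp point. The pads swing forward as they close: fully open they stand 13 mm farther back than shut.
Start: joints at [64.372, 33.873, 2.773, 92.16, -1.908, 54.013, -1.931], TCP at [251.189, -680.098, 250.302] pointing down, gripper open.
Joint ranges: [-153.93, 153.93], [-27.13, 128.08], [-72.61, 78.16], [10.71, 143.7], [-87.88, 267.88], [4.46, 118.87], [-176.78, 176.78]. Speed limits (degrees/s): [147.25, 147.25, 180, 180, 180, 180, 180].

### API

Orientations are given as [roll, pitch, yaw] about the fixed x, y, z axes, in that order (R = Rz(yaw) Ry(pitch) Rx(roll)).
In Python, from station import arm gives the robot as it stands.
- The arm moves only by the tool send_rows, never from a script. Its argument "steps" is a list that holds one entry, the list of rows, each a list of 7 numbers: the shift along the tool's x, y, z in mm, then the turn, a rotation vector about the tool's x, y, z in degrees, then the finger opening in mm, from 0 to 85.4. A call has 1 to 20 rows; each row shifts and turns the commanded pose from where the row before left it, along the tool's axes as they then stand; what a row does not reach is not made up. A row lasts 1/8 s, in which the tool goes at most 62.5 mm and 10.7 degrees, less where a joint would pass 70% of its speed; a pose out of reach is approached as far as the arm can. A call is refused whole if a number of a shift passes 62.5 or a number of a turn 10.7, either way. A call with a gripper value outside its range is refused whole. The fingers move at their own pace and stop on an object; "force" is the grip in N (left out, the last holds). Time passes only in rows, so rows that do not move let the fingers close. It gives the time, the measured TCP pose, the force and the opening at its end, in the units of the state.
- arm.get_obs(): the state, without advancing time (a new reading comes with each control period).
- arm.get_image(name): name is "scene" or "top"; returns a dict with "color" (400x640x3 uint8, red, green, blue), "range_z" (400x640 float32, mm along the optical axis (not along the pixel's ray), 0 where there is no reading), "fx", "fy", "cx", "cy" (pixels), "camera_from_world" (4x4, takes a point from world to camera coordinates). Camera axes: x right, y up, looking along -z (the intrinsics and any distortion apply to the point x, -y, -z); pixel columns grow to the right and rows downward; lengths in mm; the calibration is good to about 2 mm. A picture is of the moment at which its call begins.
- arm.hand_in(): hands the job in, once; it reports no verdict.
The state is a dict: "time": time; "joint_positions": joint angles; "joint_vel": joint speeds; "tau": joint torques, N m; "position": TCP position; "tcp_rot": TCP orientation; "ft_force": force on the tool from outside, world axes, zero at the start; "wrist_torque": the same for the moment, N m; "width": finger opening in mm.
Only numpy, scipy, OpenCV 4.12 (cv2) and the standard library are available. Lean on these libraries where they do the work, as an engineer would, in place of code of your own. Each camera call takes 0.05 s, during which the arm holds its last target.

### The job

Unload the label roll: pull the steel keeper rod up out of its two spring clips and lay it in the shallow ribbed tray, then raise the lift plate by its black knob to the top stop so that the roll slides up off the spindle. Push the roll across so that it stands wholly on the landing deck, lower the lift plate fully again, and leave everything released. Do not tip the roll over or knock the other things on the bench about.

Things in the scene. Friction and masses are not known exactly. Their poses are not given: they have to be found in the camera images.
- stand: Fixed roll stand. Origin: on the spindle axis at bench level, z up. Base 215 (x) x 150 (y) x 20 mm. In its middle an upright steel spindle. Two posts at x = +77 and -77 mm, y = 0 (14 mm in x, 34 mm in y) carry spring clips, jaw tops 142 mm high. On the +y side: the landing deck, a white box. On the -y side: the lift plate's arm and knob.
- spindle_tip (a point): Centre of the spindle's top, 96 mm above the bench; the spindle is 36 mm across.
- deck (a point): Near the middle of the landing deck's flat top, at (0, 131, 97) mm of the stand. The white box spans x -70..70, y 64..194 mm. Open towards the spindle; lips on two sides (12 mm high, 128 mm apart, from y = 84 on) and at the far end (15 mm high, inner face at y = 188: a roll against it has its centre at y = 138).
- clips_mid (a point): Midway between the two spring clips, at the height of the clipped rod's axis, 125 mm above the bench. Clips open upward, are 14 mm wide in x and leave 140 mm of rod clear between them. Pulled straight up at its middle, the rod resists with about 10 to 16 N over the first 8 mm, then snaps free.
- lift (a joint): Height of the lift plate in m: 0 down (as at the start, its top 40 mm above the bench), 0.062 at the top stop (top at 102 mm: 6 mm over the spindle tip, 5 mm over the deck). Plate 110 x 110 mm, its edge 9 mm short of the deck. Stiff (8 N friction): stays where left, with the roll too; raising it takes 11 to 14 N, lowering it empty 7 N.
- knob_top (a point): Centre of the top of the lift plate's knob, which moves with the plate: an upright black cylinder 22 mm across, 58 mm high, on an arm of the plate, at x = -42, y = -110 mm of the stand; its top is 98 mm above the bench with the plate down, 160 mm with it up.
- roll: Label roll: paper wound on a cardboard core, 100 mm across, 50 mm high, bore 43 mm, 0.2 to 0.45 kg. Starts flat on the lift plate with the spindle through its bore. Origin: centre of its underside; z along its axis, up. Slides under a light sideways push; when pushed, it drops 5 mm from the plate to the deck.
- rod: Keeper rod: steel, 18 mm across, 190 mm long, about 0.12 kg. Origin: its centre; x along its axis. Starts level along the stand's x axis, axis 125 mm above the bench, both ends snapped in spring clips; it passes over spindle and roll (axis 35 mm above the roll's top) and keeps the roll on.
- tray: Shallow white tray, fixed, 250 (x) x 120 (y) mm outside, walls 5 mm thick, 32 mm high. Origin: centre of its underside. Two cross ribs along y at x = +60 and -60 mm, tops 19 mm above the bench; the rod goes along the tray's x, centred, on the ribs, with its axis then 28 mm above the bench.
- specimen_cup: Bystander: lidded specimen jar, 68 mm across, 75 mm high. Leave it where it is.
- reagent_bottle: Bystander: bottle, 60 mm across, 110 mm high. Leave it where it is.
- paper_cup: Bystander: paper cup, 72 mm across, 85 mm high. Leave it where it is.
- tip_box: Bystander: pipette-tip box, 120 x 85 x 60 mm. Leave it where it is.
- sample_tube: Bystander: capped sample tube lying down, 97 mm long. Leave it where it is.
- marker: Bystander: marker pen lying down, 120 mm long. Leave it where it is.
Not all that is in view belongs to the job. Of the things that look like the rod, the middle-sized one is meant.

How it is judged:
By the outcome, as a careful person would: the job done as asked, in the order asked, and still so for the second after the job is handed in, with the robot touching nothing.
It also fails if it takes over 72 s, if anything falls off the work surface, if the arm or the gripper's body presses on something with over 40 N, if the wrist force passes 120 N, or if a joint passes its speed limit or range.

## Working session

There is one attempt and no reset: what is moved stays moved. The work goes in short steps, Python scripts to look and compute and a tool call to move; the robot and the scene stay as the last step left them, time stands still between calls to the robot, and variables do not carry over. Pictures are saved under pics/ and viewed, and the job is handed in when it is done.

Besides the shell and the picture viewer there is one more tool, called after "Request:" as name(argument=value, ...) on one line, values as JSON. send_rows: Moves the arm, as the interface text tells. Its arguments: {"type":"object","properties":{"steps":{"type":"array"},"force":{"type":"number"}},"required":["steps"]}

```bash
ls; mkdir -p pics; python3 - <<'E'
from station import arm
import cv2,numpy as np
o=arm.get_obs(); print(o)
for n in("scene","top"):
    i=arm.get_image(n); cv2.imwrite(f"pics/{n}0.png",i["color"][:,:,::-1]); np.savez(f"{n}0.npz",**i)
    print(n,i["fx"],i["fy"],i["cx"],i["cy"],np.round(i["camera_from_world"],4).tolist(),[k for k in i], (i["range_z"]>0).mean())
E
```

```text
pics
{'time': 0.0, 'joint_positions': array([64.37326485, 33.92689616,  2.76567655, 92.23758776, -1.90799558,
       54.01425065, -1.93017985]), 'joint_vel': array([ 0.07013475,  0.02428837,  0.06927717, -0.00111101, -0.03084301,
       -0.0844926 , -0.01708937]), 'tau': array([-6.94203954e-04, -5.48690557e+01,  1.54652294e+00, -1.98124266e+01,
        9.48566187e-03,  8.61953798e-03, -5.08948744e-06]), 'position': array([ 250.9126475 , -679.33643088,  249.11773035]), 'tcp_rot': array([-1.79867498e+02,  6.49303504e-03,  2.02762328e+01]), 'ft_force': array([-0.50603128, -1.01650549, -0.05811836]), 'wrist_torque': array([-0.03822265,  0.0520468 ,  0.0708383 ]), 'width': 85.69078543580653}
scene 397.884117380407 397.884117380407 322.11055807319525 196.92540046515546 [[-0.6165, 0.7873, 0.0019, 291.7725], [-0.5358, -0.4213, 0.7317, 183.9409], [0.5769, 0.4501, 0.6816, -1375.7051], [0.0, 0.0, 0.0, 1.0]] ['color', 'range_z', 'fx', 'fy', 'cx', 'cy', 'camera_from_world'] 0.99606640625
top 371.68298481361023 371.68298481361023 319.9812686316616 196.56293968032372 [[-0.0203, -0.9996, -0.02, 22.7251], [0.9968, -0.0218, 0.0764, -508.0534], [-0.0768, -0.0183, 0.9969, -1047.2332], [0.0, 0.0, 0.0, 1.0]] ['color', 'range_z', 'fx', 'fy', 'cx', 'cy', 'camera_from_world'] 0.99600390625
```

View pics/scene0.png

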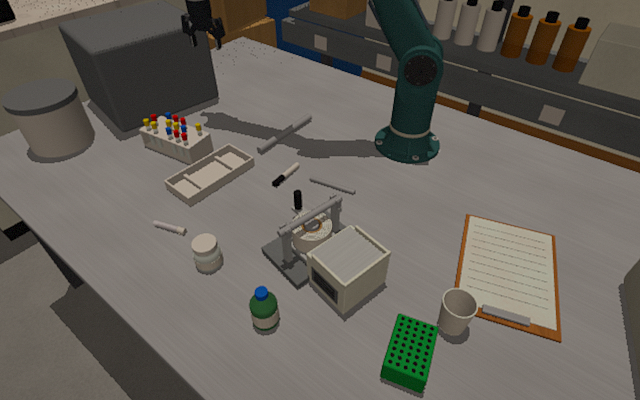

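View pics/top0.png

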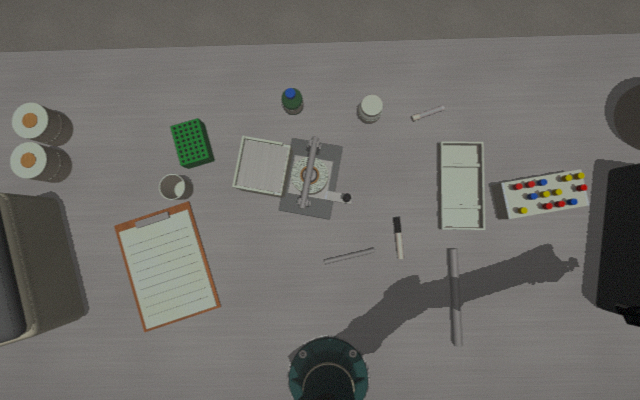

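```bash
cat > h.py <<'E'
import numpy as np,cv2
def load(n): return dict(np.load(n))
def cloud(i):
    h,w=i["range_z"].shape; u,v=np.meshgrid(np.arange(w),np.arange(h)); z=i["range_z"].astype(float)
    c=np.stack([(u-i["cx"])/i["fx"]*z,-(v-i["cy"])/i["fy"]*z,-z],-1)
    T=i["camera_from_world"]; return (c-T[:3,3])@T[:3,:3]
def ray(i,u,v,zp):
    T=i["camera_from_world"];R=T[:3,:3]; d=R.T@np.array([(u-i["cx"])/i["fx"],-(v-i["cy"])/i["fy"],-1]); o=-R.T@T[:3,3]
    return o+d*(zp-o[2])/d[2]
def proj(i,p):
    T=i["camera_from_world"];c=T[:3,:3]@np.asarray(p,float)+T[:3,3]
    return i["cx"]+i["fx"]*c[0]/-c[2], i["cy"]-i["fy"]*c[1]/-c[2]
def crop(i,u0,v0,u1,v1,k,name):
    cv2.imwrite(name,cv2.resize(i["color"][v0:v1,u0:u1,::-1],None,fx=k,fy=k,interpolation=cv2.INTER_CUBIC))
E
python3 - <<'E'
from h import *
t=load("top0.npz");s=load("scene0.npz")
crop(t,225,125,365,225,5,"pics/t_st.png");crop(s,250,180,400,315,5,"pics/s_st.png");crop(t,425,130,500,240,5,"pics/t_tr.png")
P=cloud(t)
for (u,v) in [(400,300),(200,60),(312,150),(310,170),(262,165),(347,198),(462,185),(325,210)]: print(u,v,P[v,u].round(1))
# rod
def line(m,lab):
    q=P[m]; c=q.mean(0); U,S,V=np.linalg.svd(q-c); d=V[0]; a=(q-c)@d; print(lab,len(q),c.round(1),d.round(3),a.min(),a.max(),"mid",(c+d*(a.min()+a.max())/2).round(1),"yaw",np.degrees(np.arctan2(d[1],d[0])))
m=np.zeros(P.shape[:2],bool);m[130:215,290:330]=1
line(m&(P[...,2]>118)&(P[...,2]<140),"rod")
m=np.zeros(P.shape[:2],bool);m[230:360,435:480]=1; line(m&(P[...,2]>9),"big")
m=np.zeros(P.shape[:2],bool);m[240:270,315:380]=1; line(m&(P[...,2]>5),"small")
def rect(box,z0,z1,lab):
    m=np.zeros(P.shape[:2],bool);m[box[1]:box[3],box[0]:box[2]]=1; m&=(P[...,2]>z0)&(P[...,2]<z1)
    print(lab,m.sum(),cv2.minAreaRect(P[m][:,:2].astype(np.float32)),P[m].mean(0).round(1))
rect((430,130,495,240),27,36,"tray")
rect((225,130,300,205),92,118,"deck")
rect((270,125,350,230),15,25,"base")
rect((335,185,360,210),85,105,"knob")
E
```

```text
400 300 [ 210.1 -209.     4. ]
200 60 [9.324e+02 3.671e+02 4.000e-01]
312 150 [621.6  28.2 130.4]
310 170 [568.8  34.2 134.1]
262 165 [590.7 164.5  98.2]
347 198 [497.  -61.1  98.4]
462 185 [ 533.9 -398.8    7.1]
325 210 [469.4  -1.6  22.1]
rod 556 [563.8  39.3 132.7] [-0.981  0.195  0.002] -95.14599972721554 94.48206295930723 mid [564.1  39.2 132.7] yaw 168.74550136907266
big 932 [ 224.  -348.3   48.6] [-0.223 -0.305 -0.926] -1107.0450512321518 63.90997871847111 mid [ 340.2 -189.1  531.5] yaw -126.11931882401174
small 286 [343.  -62.3  53.2] [-0.08  -0.055 -0.995] -1034.822020643329 54.693710678630815 mid [382.4 -35.6 541. ] yaw -145.8183268172963
tray 594 ((531.872314453125, -404.9342346191406), (152.82826232910156, 250.66543579101562), 87.96261596679688) [ 534.9 -391.1   31.5]
deck 2644 ((582.6771850585938, 143.28854370117188), (178.31858825683594, 144.55433654785156), 78.17047882080078) [589.2 166.2  99.3]
base 1759 ((565.53857421875, 48.565513610839844), (167.44354248046875, 215.31263732910156), 78.59404754638672) [557.   34.1  20.2]
knob 53 ((501.0922546386719, -59.949073791503906), (18.817150115966797, 18.616928100585938), 87.60591125488281) [500.6 -59.5  97.4]
```

View pics/t_st.png

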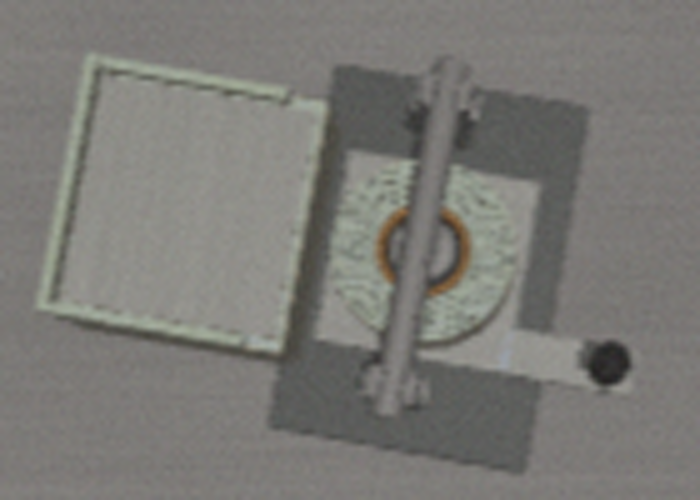

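View pics/s_st.png

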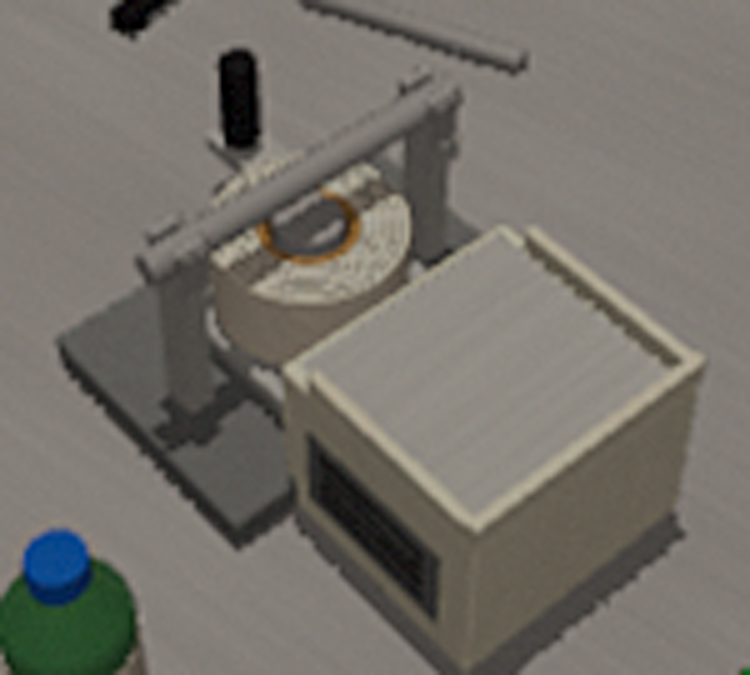

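View pics/t_tr.png

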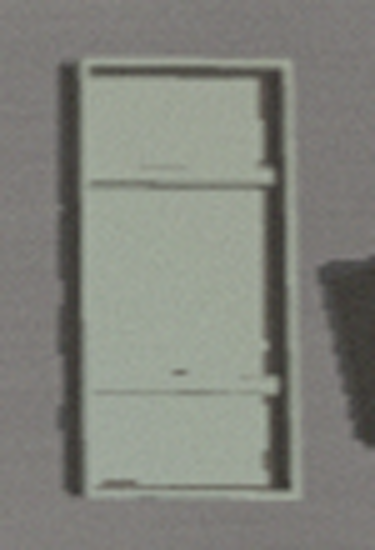

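```bash
python3 - <<'E'
from h import *
t=load("top0.npz");s=load("scene0.npz")
P=cloud(t)
m=np.zeros(P.shape[:2],bool);m[135:235,436:487]=1; m&=(P[...,2]>26)&(P[...,2]<38)
print(m.sum(),cv2.minAreaRect(P[m][:,:2].astype(np.float32)))
cs=[(441,142),(483,142),(484.4,229),(442,229)]
W=[ray(t,u,v,32)[:2] for u,v in cs]; print(np.round(W,1),np.mean(W,0), cv2.minAreaRect(np.float32(W)))
Q=cloud(s)
b=(Q[...,2]>24)&(Q[...,2]<40)&(Q[...,0]>390)&(Q[...,0]<680)&(Q[...,1]<-325)&(Q[...,1]>-475)
print("scene tray",b.sum(),cv2.minAreaRect(Q[b][:,:2].astype(np.float32)))
R=Q[150:300,250:400].reshape(-1,3); k=(R[:,2]>128)&(R[:,2]<140); q=R[k]; c=q.mean(0);V=np.linalg.svd(q-c)[2][0];a=(q-c)@V; print("scene rod",len(q),(c+V*(a.max()+a.min())/2).round(1),V.round(3),a.min(),a.max())
# other things' heights near
for n,(u,v) in dict(bottle=(291,95),jar=(371,103),cup=(174,187),pen=(398,238),tube=(428,114)).items(): print(n,P[v,u].round(0))
th=np.radians(-11.3);Rz=np.array([[np.cos(th),-np.sin(th)],[np.sin(th),np.cos(th)]])
for n,p in dict(spindle=(0,0,96),deck=(0,131,97),knob=(-42,-110,98),c1=(70,194,112),c2=(-70,194,112),c3=(107,-75,20),c4=(-107.5,-75,20)).items():
    w=np.r_[Rz@p[:2]+[564.1,39.5],p[2]]; print(n,w.round(1),np.round(proj(t,w),1),np.round(proj(s,w),1))
E
```

```text
616 ((532.407958984375, -389.876708984375), (122.69415283203125, 250.66543579101562), 87.96261596679688)
[[ 655.9 -336.4]
 [ 652.9 -455. ]
 [ 406.6 -445.7]
 [ 408.9 -328. ]] [ 531.07880743 -391.27390922] ((530.933837890625, -391.5178527832031), (118.69247436523438, 248.16436767578125), 88.06393432617188)
scene tray 679 ((530.543701171875, -391.66082763671875), (125.59432983398438, 253.57345581054688), 87.76970672607422)
scene rod 497 [564.1  39.4 133.4] [ 0.98  -0.198  0.001] -100.36151331081652 89.86534471784735
bottle [777.  83. 109.]
jar [ 759. -135.   79.]
cup [547. 442.   3.]
pen [ 386. -207.   18.]
tube [ 743. -308.   15.]
spindle [564.1  39.5  96. ] [308.7 173.9] [311.9 223.6]
deck [589.8 168.   97. ] [260.8 165.5] [349.1 255.6]
knob [501.4 -60.1  98. ] [346.6 196.4] [297.6 192.2]
c1 [670.8 216.  112. ] [241.6 134.9] [345.8 287. ]
c2 [533.5 243.5 112. ] [231.4 186.3] [391.9 252.2]
c3 [654.3 -55.   20. ] [342.1 145.8] [261.  247.7]
c4 [444. -13.  20.] [329.2 218.9] [324.9 209. ]
```

```bash
cat >> h.py <<'E'
from scipy.spatial.transform import Rotation as Rn
S0=np.array([564.1,39.4]);YAW=-11.3
def st(x,y,z):
    c,s=np.cos(np.radians(YAW)),np.sin(np.radians(YAW)); return np.array([S0[0]+c*x-s*y,S0[1]+s*x+c*y,z])
def plan(o,tgt,yaw):
    R=Rn.from_euler('xyz',o["tcp_rot"],degrees=True); T=Rn.from_euler('xyz',[180,0,yaw],degrees=True)
    print("pos",o["position"].round(1),o["tcp_rot"].round(1),"F",o["ft_force"].round(1),"w",round(o["width"],1),"t",o["time"])
    print("turn(tool)",np.round((R.inv()*T).as_rotvec(degrees=True),2)," shift now",R.inv().apply(tgt-o["position"]).round(1)," shift after turn",T.inv().apply(tgt-o["position"]).round(1))
E
python3 - <<'E'
from h import *
from station import arm
print(arm.tip_reach); plan(arm.get_obs(),st(0,0,230),-11.3)
E
```

```text
19.0
pos [ 250.9 -679.4  249.3] [-179.9    0.    20.3] F [ 0.  -0.1  1.5] w 85.4 t 0.1
turn(tool) [-0.11  0.04 31.57]  shift now [ 542.9 -565.7   20.3]  shift after turn [ 166.2 -766.3   19.3]
```

Request:
send_rows(steps=[[[0, 0, 0, 0, 0, 10.5, 85], [0, 0, 0, 0, 0, 10.5, 85], [0, 0, 0, 0, 0, 10.5, 85]]], force=90)

```text
time: 0.48
position: [251.0, -679.6, 249.6]
tcp_rot: [-179.9, 0.0, -11.6]
ft_force: [0.2, 0.2, -0.3]
width: 84.4
```

Request:
send_rows(steps=[[[9, -42, 1, 0, 0, 0, 60], [9, -42, 1, 0, 0, 0, 60], [9, -42, 1, 0, 0, 0, 60], [9, -42, 1, 0, 0, 0, 60], [9, -42, 1, 0, 0, 0, 60], [9, -42, 1, 0, 0, 0, 60], [9, -42, 1, 0, 0, 0, 60], [9, -42, 1, 0, 0, 0, 60], [9, -42, 1, 0, 0, 0, 60], [9, -42, 1, 0, 0, 0, 60], [9, -42, 1, 0, 0, 0, 60], [9, -42, 1, 0, 0, 0, 60], [9, -42, 1, 0, 0, 0, 60], [9, -42, 1, 0, 0, 0, 60], [9, -42, 1, 0, 0, 0, 60], [9, -42, 1, 0, 0, 0, 60], [9, -42, 1, 0, 0, 0, 60], [9, -42, 1, 0, 0, 0, 60], [0, 0, 0, 0, 0, 0, 60], [0, 0, 0, 0, 0, 0, 60]]])

```text
time: 2.98
position: [556.7, 29.4, 231.9]
tcp_rot: [179.9, 0.1, -11.2]
ft_force: [-0.2, -0.5, -0.4]
width: 60.1
```

```bash
python3 - <<'E'
from h import *
from station import arm
plan(arm.get_obs(),st(0,0,129),-11.3)
E
```

```text
pos [556.7  29.4 231.9] [ 1.799e+02  1.000e-01 -1.120e+01] F [-0.2 -0.5 -0.4] w 60.1 t 2.975
turn(tool) [0.06 0.07 0.07]  shift now [  5.5 -11.3 102.9]  shift after turn [  5.3 -11.2 102.9]
```

Request:
send_rows(steps=[[[5.5, -11, 0, 0, 0, 0, 60], [0, 0, 20, 0, 0, 0, 60], [0, 0, 20, 0, 0, 0, 60], [0, 0, 20, 0, 0, 0, 60], [0, 0, 15, 0, 0, 0, 60], [0, 0, 10, 0, 0, 0, 60], [0, 0, 10, 0, 0, 0, 60], [0, 0, 7, 0, 0, 0, 60], [0, 0, 0, 0, 0, 0, 60], [0, 0, 0, 0, 0, 0, 60]]])

```text
time: 4.22
position: [565.1, 39.7, 130.6]
tcp_rot: [-180.0, -0.0, -11.2]
ft_force: [0.6, -0.0, 0.5]
width: 60.2
```

```bash
python3 - <<'E'
from h import *
from station import arm
plan(arm.get_obs(),st(0,0,129),-11.3)
s=arm.get_image("scene"); crop(s,240,130,400,280,5,"pics/g1.png")
t=arm.get_image("top"); crop(t,225,100,385,220,5,"pics/g1t.png")
E
```

```text
pos [565.1  39.7 130.6] [-180.    -0.   -11.2] F [ 0.6 -0.   0.5] w 60.2 t 4.225
turn(tool) [-0.01 -0.04  0.07]  shift now [-0.9  0.5  1.6]  shift after turn [-0.9  0.5  1.6]
```

View pics/g1.png

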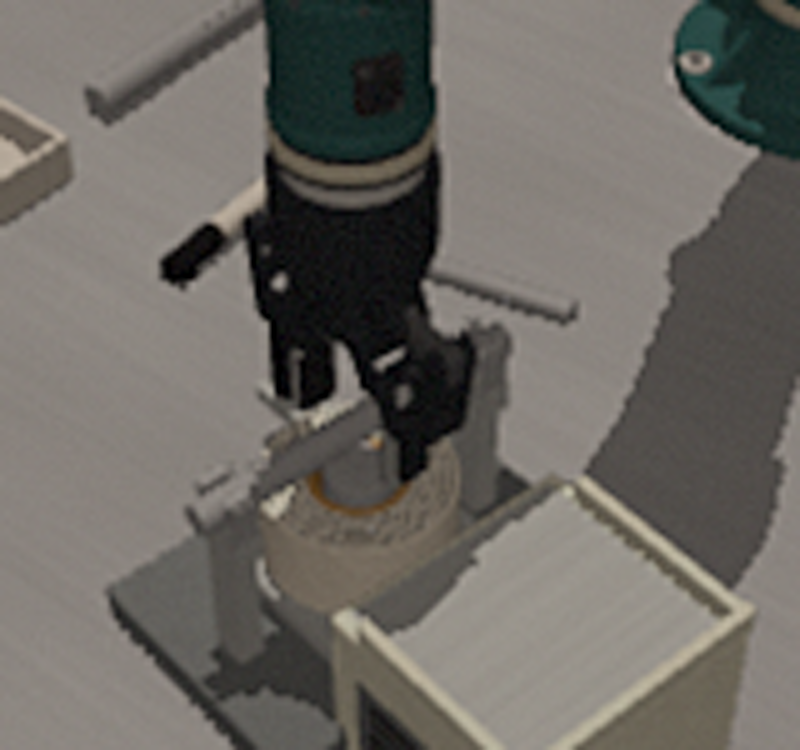

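The fingers straddle the rod (crop pixels ~(310,380) and ~(415,450)), so I'll close on it.

Request:
send_rows(steps=[[[-0.5, 0.5, 2, 0, 0, 0, 60], [0, 0, 0, 0, 0, 0, 0], [0, 0, 0, 0, 0, 0, 0], [0, 0, 0, 0, 0, 0, 0], [0, 0, 0, 0, 0, 0, 0], [0, 0, 0, 0, 0, 0, 0], [0, 0, 0, 0, 0, 0, 0], [0, 0, 0, 0, 0, 0, 0]]], force=90)

```text
time: 5.32
position: [564.2, 39.1, 128.6]
tcp_rot: [180.0, -0.0, -11.2]
ft_force: [-1.5, -0.8, 5.1]
width: 15.2
```

Request:
send_rows(steps=[[[0, 0, -3, 0, 0, 0, 0], [0, 0, -3, 0, 0, 0, 0], [0, 0, -3, 0, 0, 0, 0], [0, 0, -3, 0, 0, 0, 0], [0, 0, -4, 0, 0, 0, 0], [0, 0, -4, 0, 0, 0, 0], [0, 0, -5, 0, 0, 0, 0], [0, 0, -10, 0, 0, 0, 0], [0, 0, 0, 0, 0, 0, 0]]])

```text
time: 6.45
position: [565.4, 39.6, 164.7]
tcp_rot: [-179.9, -0.2, -11.2]
ft_force: [0.4, -0.3, -0.7]
width: 15.7
```

```bash
python3 - <<'E'
from h import *
from station import arm
plan(arm.get_obs(),st(0,0,129),-11.3)
s=arm.get_image("scene"); crop(s,240,130,400,280,5,"pics/g2.png")
E
```

```text
pos [565.4  39.6 164.7] [-179.9   -0.2  -11.2] F [ 0.4 -0.3 -0.7] w 15.7 t 6.45
turn(tool) [-0.07 -0.17  0.09]  shift now [-1.3  0.5 35.7]  shift after turn [-1.2  0.5 35.7]
```

View pics/g2.png

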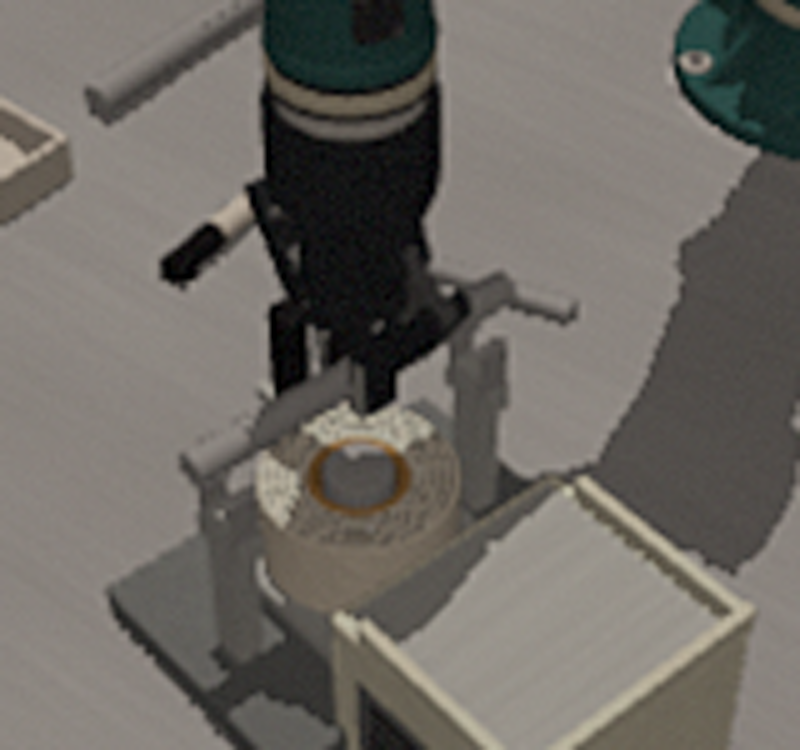

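The rod is out of both clips and hangs level in the jaws. I'll raise it and carry it to the tray.

Request:
send_rows(steps=[[[0, 0, -15, 0, 0, 0, 0], [0, 0, -20, 0, 0, 0, 0], [0, 0, -20, 0, 0, 0, 0], [0, 0, 0, 0, 0, -4.6, 0], [0, 0, 0, 0, 0, -4.6, 0], [0, 0, 0, 0, 0, 0, 0]]])

```text
time: 7.25
position: [564.3, 39.1, 218.9]
tcp_rot: [-180.0, -0.0, -2.1]
ft_force: [0.1, 0.4, -0.9]
width: 15.3
```

```bash
python3 - <<'E'
from h import *
from station import arm
plan(arm.get_obs(),np.array([531,-391,32]),-2.0)
E
```

```text
pos [564.3  39.1 218.9] [-180.    -0.    -2.1] F [ 0.1  0.4 -0.9] w 15.3 t 7.25
turn(tool) [-0.01 -0.03 -0.09]  shift now [-17.6 431.1 186.8]  shift after turn [-18.2 431.  186.9]
```

Request:
send_rows(steps=[[[-1, 15, 0, 0, 0, 0, 0], [-1, 32, 0, 0, 0, 0, 0], [-1, 32, 0, 0, 0, 0, 0], [-1, 32, 0, 0, 0, 0, 0], [-1, 32, 0, 0, 0, 0, 0], [-1, 32, 0, 0, 0, 0, 0], [-2, 32, 0, 0, 0, 0, 0], [-2, 32, 0, 0, 0, 0, 0], [-2, 32, 0, 0, 0, 0, 0], [-2, 32, 0, 0, 0, 0, 0], [-2, 32, 10, 0, 0, 0, 0], [-2, 32, 20, 0, 0, 0, 0], [0, 32, 20, 0, 0, 0, 0], [0, 21, 20, 0, 0, 0, 0], [0, 11, 20, 0, 0, 0, 0], [0, 0, 20, 0, 0, 0, 0], [0, 0, 0, 0, 0, 0, 0], [0, 0, 0, 0, 0, 0, 0]]])

```text
time: 9.5
position: [531.7, -389.7, 108.6]
tcp_rot: [-180.0, -0.0, -1.9]
ft_force: [0.7, -0.2, -0.7]
width: 15.0
```

```bash
python3 - <<'E'
from h import *
from station import arm
plan(arm.get_obs(),np.array([531,-391,32]),-2.0)
s=arm.get_image("scene"); crop(s,140,60,300,210,5,"pics/g3.png"); 
t=arm.get_image("top"); crop(t,400,110,540,240,5,"pics/g3t.png")
Q=cloud(s);m=(abs(Q[...,1]+391)<40)&(abs(Q[...,0]-531)<120)&(Q[...,2]>60)&(Q[...,2]<118);q=Q[m];print(len(q))
for x in range(430,640,20):
    k=abs(q[:,0]-x)<10
    if k.any(): print(x,q[k].max(0).round(0),np.median(q[k],0).round(1))
E
```

```text
pos [ 531.7 -389.7  108.6] [-180.    -0.    -1.9] F [ 0.7 -0.2 -0.7] w 15.0 t 9.5
turn(tool) [-0.03 -0.03  0.07]  shift now [-0.7  1.4 76.6]  shift after turn [-0.7  1.3 76.6]
372
430 [ 439. -379.  115.] [ 437.7 -382.9  108.2]
450 [ 460. -377.  118.] [ 450.7 -381.8  112.4]
470 [ 479. -378.  117.] [ 470.  -382.5  111.2]
490 [ 500. -379.  117.] [ 488.6 -382.9  110.7]
510 [ 516. -378.  112.] [ 508.1 -381.6  109.3]
530 [ 540. -368.  117.] [ 535.8 -374.4  108.5]
550 [ 560. -376.  118.] [ 545.9 -385.3  110.8]
570 [ 580. -379.  117.] [ 570.3 -385.9  111.5]
590 [ 599. -381.  117.] [ 589.3 -386.9  112.4]
610 [ 620. -382.  117.] [ 610.2 -387.6  111.3]
630 [ 628. -384.  117.] [ 624.4 -390.4  108.3]
```

View pics/g3.png

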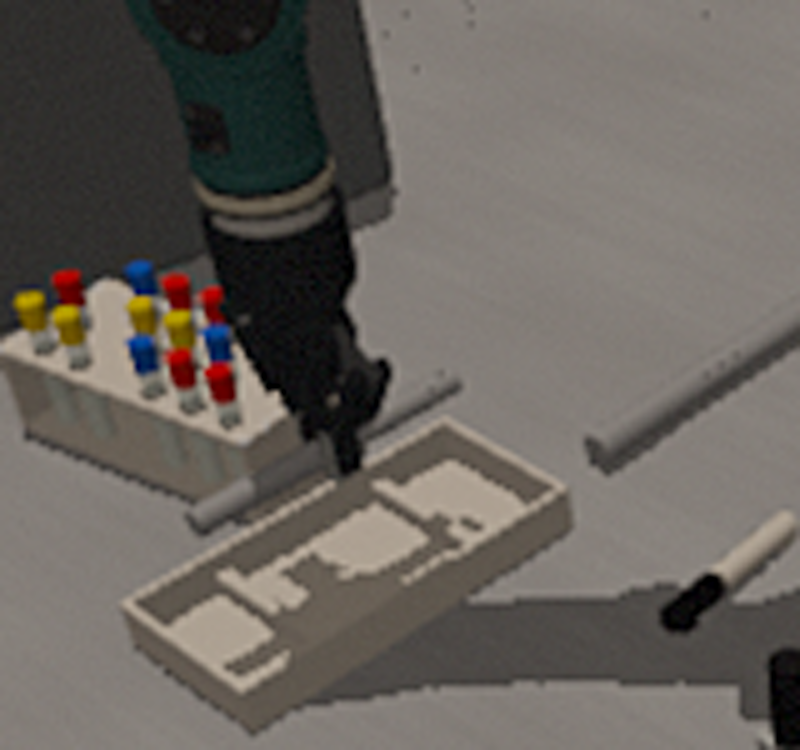

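View pics/g3t.png

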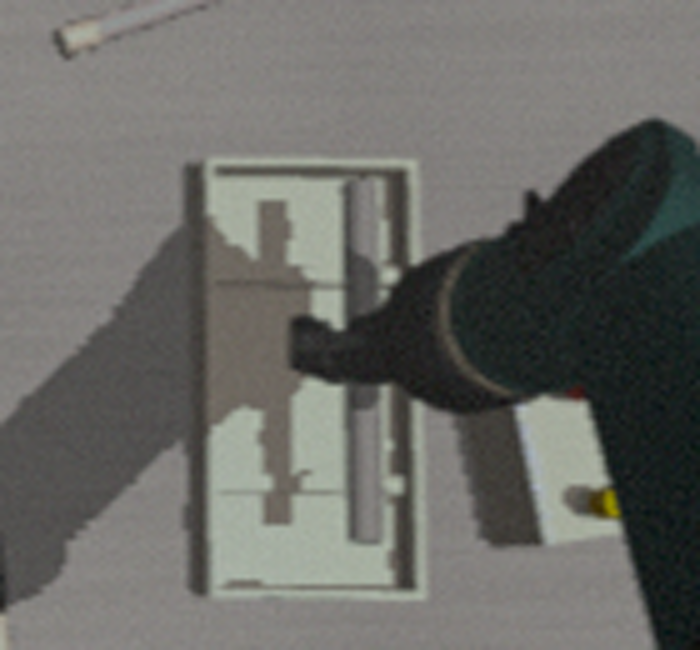

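The rod is centred over the tray and parallel to it. Lowering.

Request:
send_rows(steps=[[[-0.7, 1.3, 15, 0, 0, 0, 0], [0, 0, 20, 0, 0, 0, 0], [0, 0, 15, 0, 0, 0, 0], [0, 0, 10, 0, 0, 0, 0], [0, 0, 6, 0, 0, 0, 0], [0, 0, 3, 0, 0, 0, 0], [0, 0, 2, 0, 0, 0, 0], [0, 0, 0, 0, 0, 0, 0]]])

```text
time: 10.6
position: [530.4, -392.3, 37.6]
tcp_rot: [180.0, -0.0, -2.0]
ft_force: [0.6, -0.8, -0.9]
width: 14.9
```

Request:
send_rows(steps=[[[0, 0, 2, 0, 0, 0, 0], [0, 0, 2, 0, 0, 0, 0], [0, 0, 0, 0, 0, 0, 0]]])

```text
time: 10.98
position: [530.1, -392.0, 33.1]
tcp_rot: [-180.0, 0.0, -2.0]
ft_force: [0.1, 0.8, -1.5]
width: 15.1
```

```bash
python3 - <<'E'
from h import *
from station import arm
plan(arm.get_obs(),np.array([531,-391,32]),-2.0)
s=arm.get_image("scene"); crop(s,140,100,280,220,5,"pics/g4.png"); 
E
```

```text
pos [ 530.1 -392.    33.1] [-180.    0.   -2.] F [ 0.1  0.8 -1.5] w 15.1 t 10.975
turn(tool) [-0.01  0.02 -0.02]  shift now [ 0.8 -1.1  1.1]  shift after turn [ 0.8 -1.1  1.1]
```

View pics/g4.png

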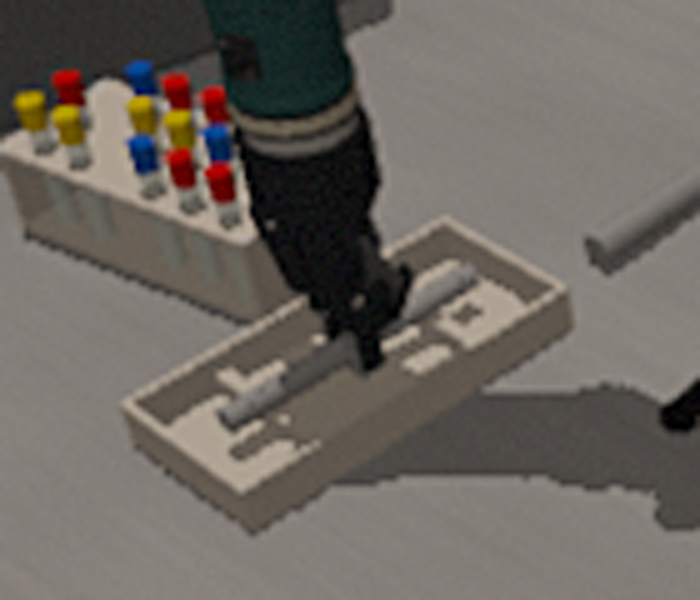

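Request:
send_rows(steps=[[[0, -0.5, 1, 0, 0, 0, 0], [0, 0, 1, 0, 0, 0, 0], [0, 0, 0, 0, 0, 0, 0]]])

```text
time: 11.4
position: [530.3, -391.6, 31.6]
tcp_rot: [-180.0, -0.0, -2.0]
ft_force: [-0.1, 0.3, 3.1]
width: 14.8
```

Request:
send_rows(steps=[[[0, 0, 1, 0, 0, 0, 0], [0, 0, 0, 0, 0, 0, 0]]])

```text
time: 11.65
position: [530.3, -391.6, 31.5]
tcp_rot: [-180.0, -0.0, -2.0]
ft_force: [-1.6, 1.4, 8.5]
width: 15.5
```

Contact on the ribs (8.5 N, z no longer dropping). I'll release with a small opening so the fingers clear the tray walls.

Request:
send_rows(steps=[[[0, 0, 0, 0, 0, 0, 20], [0, 0, 0, 0, 0, 0, 24], [0, 0, 0, 0, 0, 0, 30], [0, 0, 0, 0, 0, 0, 36], [0, 0, 0, 0, 0, 0, 36], [0, 0, -8, 0, 0, 0, 36], [0, 0, -15, 0, 0, 0, 36], [0, 0, -25, 0, 0, 0, 36], [0, 0, -30, 0, 0, 0, 36], [0, 0, -40, 0, 0, 0, 36], [0, 0, -30, 0, 0, 0, 36], [0, 0, 0, 0, 0, 0, 36]]])

```text
time: 13.15
position: [532.1, -393.1, 182.5]
tcp_rot: [179.8, -0.4, -2.0]
ft_force: [-0.0, -0.1, 0.3]
width: 36.0
```

```bash
python3 - <<'E'
from h import *
from station import arm
plan(arm.get_obs(),st(-42,-110,220),78.7)
s=arm.get_image("scene"); crop(s,140,100,280,220,5,"pics/g5.png"); 
E
```

```text
pos [ 532.1 -393.1  182.5] [179.8  -0.4  -2. ] F [-0.  -0.1  0.3] w 36.0 t 13.15
turn(tool) [  0.45  -0.14 -80.74]  shift now [ -42.3 -331.4  -39.1]  shift after turn [320.4 -95.3 -37.5]
```

View pics/g5.png

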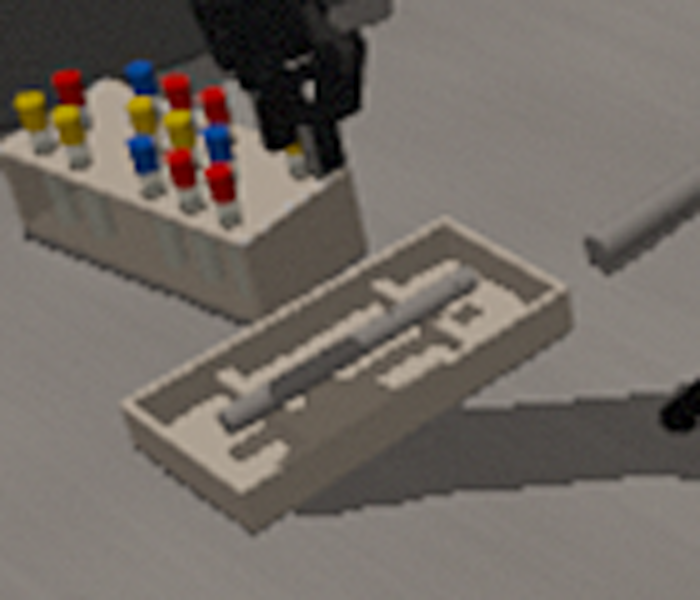

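The rod lies centred on both ribs. Next is the knob, with the jaws turned a quarter turn.

Request:
send_rows(steps=[[[0, 0, -5, 0, 0, -10.1, 45], [0, 0, -5, 0, 0, -10.1, 45], [0, 0, -5, 0, 0, -10.1, 45], [0, 0, -5, 0, 0, -10.1, 45], [0, 0, -5, 0, 0, -10.1, 45], [0, 0, -5, 0, 0, -10.1, 45], [0, 0, -5, 0, 0, -10.1, 45], [0, 0, -5, 0, 0, -10.0, 45], [30, -9, 0, 0, 0, 0, 45], [40, -12, 0, 0, 0, 0, 45], [40, -12, 0, 0, 0, 0, 45], [40, -12, 0, 0, 0, 0, 45], [40, -12, 0, 0, 0, 0, 45], [40, -12, 0, 0, 0, 0, 45], [40, -12, 0, 0, 0, 0, 45], [30, -9, 0, 0, 0, 0, 45], [20, -5, 0, 0, 0, 0, 45], [0, 0, 0, 0, 0, 0, 45], [0, 0, 0, 0, 0, 0, 45]]])

```text
time: 15.58
position: [499.6, -60.3, 217.8]
tcp_rot: [-179.9, 0.0, 78.6]
ft_force: [-0.0, 0.0, -0.4]
width: 45.0
```

```bash
python3 - <<'E'
from h import *
from station import arm
plan(arm.get_obs(),st(-42,-110,82),78.7)
E
```

```text
pos [499.6 -60.3 217.8] [-179.9    0.    78.6] F [-0.   0.  -0.4] w 45.0 t 15.575
turn(tool) [-0.06  0.04 -0.09]  shift now [  0.5   1.9 135.8]  shift after turn [  0.4   1.7 135.8]
```

Request:
send_rows(steps=[[[0.5, 1.8, 15, 0, 0, 0, 45], [0, 0, 25, 0, 0, 0, 45], [0, 0, 25, 0, 0, 0, 45], [0, 0, 25, 0, 0, 0, 45], [0, 0, 15, 0, 0, 0, 45], [0, 0, 15, 0, 0, 0, 45], [0, 0, 10, 0, 0, 0, 45], [0, 0, 5, 0, 0, 0, 45], [0, 0, 0, 0, 0, 0, 45], [0, 0, 0, 0, 0, 0, 45]]])

```text
time: 16.82
position: [502.2, -59.1, 83.7]
tcp_rot: [179.9, -0.0, 78.7]
ft_force: [-0.1, 0.7, -0.6]
width: 45.0
```

```bash
python3 - <<'E'
from h import *
from station import arm
plan(arm.get_obs(),st(-42,-110,82),78.7)
s=arm.get_image("scene"); crop(s,240,130,400,280,5,"pics/k1.png")
E
```

```text
pos [502.2 -59.1  83.7] [179.9  -0.   78.7] F [-0.1  0.7 -0.6] w 45.0 t 16.825
turn(tool) [ 0.06 -0.01 -0.02]  shift now [-1.3 -0.6  1.7]  shift after turn [-1.3 -0.6  1.7]
```

View pics/k1.png

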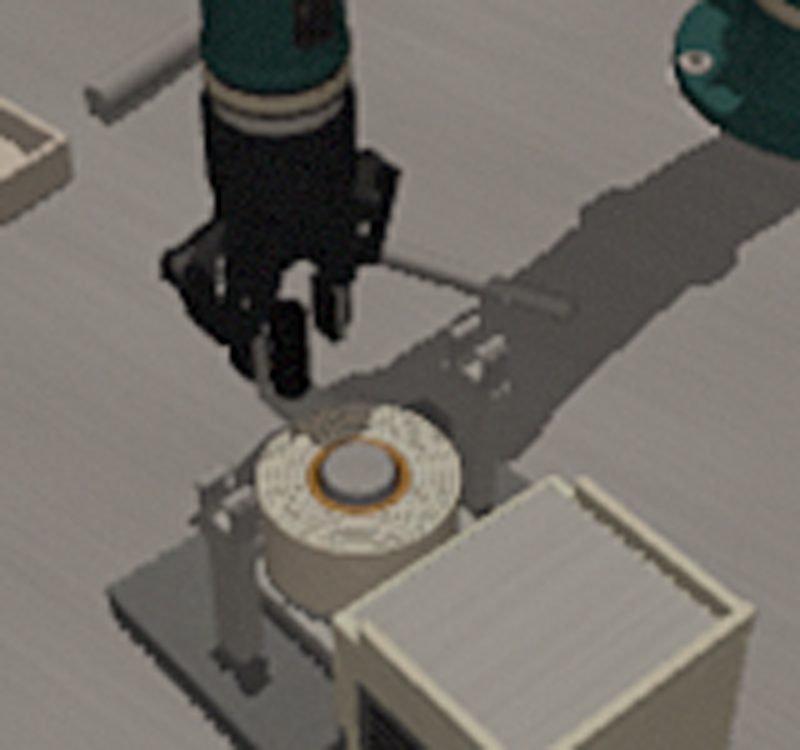

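The knob (crop ~(290,345)) sits between the fingers. Closing and checking.

Request:
send_rows(steps=[[[-1, 0, 1, 0, 0, 0, 30], [0, 0, 0, 0, 0, 0, 0], [0, 0, 0, 0, 0, 0, 0], [0, 0, 0, 0, 0, 0, 0], [0, 0, 0, 0, 0, 0, 0], [0, 0, 0, 0, 0, 0, 0]]], force=90)

```text
time: 17.62
position: [501.4, -60.3, 82.7]
tcp_rot: [-180.0, 0.0, 78.7]
ft_force: [-2.1, -0.6, 6.4]
width: 20.2
```

Request:
send_rows(steps=[[[0, 0, -3, 0, 0, 0, 0], [0, 0, -4, 0, 0, 0, 0], [0, 0, -4, 0, 0, 0, 0], [0, 0, -4, 0, 0, 0, 0], [0, 0, -4, 0, 0, 0, 0], [0, 0, -4, 0, 0, 0, 0], [0, 0, -4, 0, 0, 0, 0], [0, 0, -4, 0, 0, 0, 0], [0, 0, -4, 0, 0, 0, 0], [0, 0, -4, 0, 0, 0, 0], [0, 0, -4, 0, 0, 0, 0], [0, 0, -4, 0, 0, 0, 0], [0, 0, -4, 0, 0, 0, 0], [0, 0, -3, 0, 0, 0, 0], [0, 0, -2, 0, 0, 0, 0], [0, 0, -2, 0, 0, 0, 0], [0, 0, -2, 0, 0, 0, 0], [0, 0, 0, 0, 0, 0, 0]]])

```text
time: 19.88
position: [501.4, -60.2, 142.5]
tcp_rot: [-180.0, 0.0, 78.7]
ft_force: [-0.2, -1.0, -9.0]
width: 19.9
```

Request:
send_rows(steps=[[[0, 0, -1, 0, 0, 0, 0], [0, 0, -1, 0, 0, 0, 0], [0, 0, -1, 0, 0, 0, 0], [0, 0, 0, 0, 0, 0, 0]]])

```text
time: 20.38
position: [501.4, -60.1, 145.1]
tcp_rot: [-180.0, 0.0, 78.7]
ft_force: [0.8, -1.4, -13.0]
width: 19.9
```

Request:
send_rows(steps=[[[0, 0, -1, 0, 0, 0, 0], [0, 0, -1, 0, 0, 0, 0], [0, 0, 0, 0, 0, 0, 0]]])

```text
time: 20.75
position: [501.4, -60.0, 145.6]
tcp_rot: [-180.0, -0.1, 78.7]
ft_force: [4.3, -1.7, -28.6]
width: 19.8
```

```bash
python3 - <<'E'
from h import *
from station import arm
plan(arm.get_obs(),st(0,-74,131),78.7)
s=arm.get_image("scene"); crop(s,240,130,400,280,5,"pics/k2.png")
Q=cloud(s)
r=Q[...,:2]-S0; d=np.hypot(r[...,0],r[...,1]); m=(d>28)&(d<44)&(Q[...,2]>60)&(Q[...,2]<170); print("rolltop",m.sum(),np.percentile(Q[m][:,2],[10,50,90]))
E
```

```text
pos [501.4 -60.  145.6] [-1.80e+02 -1.00e-01  7.87e+01] F [  4.3  -1.7 -28.6] w 19.8 t 20.75
turn(tool) [-0.05 -0.06 -0.02]  shift now [35.8 42.  14.6]  shift after turn [35.8 42.  14.6]
rolltop 466 [151.48206492 153.1010813  154.54967543]
```

View pics/k2.png

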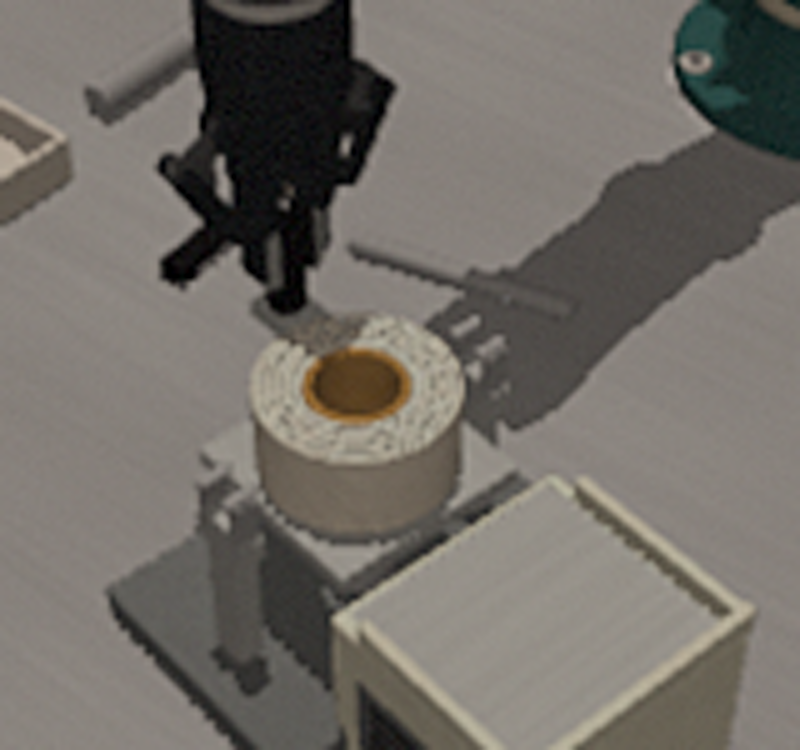

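Plate at the top stop (28 N reaction, roll top at ~152 mm). I'll relax, release, rise and go behind the roll.

Request:
send_rows(steps=[[[0, 0, 2, 0, 0, 0, 0], [0, 0, 0, 0, 0, 0, 30], [0, 0, 0, 0, 0, 0, 45], [0, 0, 0, 0, 0, 0, 45], [0, 0, -10, 0, 0, 0, 45], [0, 0, -20, 0, 0, 0, 45], [0, 0, -25, 0, 0, 0, 50], [0, 0, -10, 0, 0, 0, 50], [18, 21, 0, 0, 0, 0, 50], [18, 21, 0, 0, 0, 0, 50], [0, 0, 0, 0, 0, 0, 50], [0, 0, 0, 0, 0, 0, 50]]])

```text
time: 22.3
position: [548.6, -33.5, 209.9]
tcp_rot: [-179.9, 0.1, 78.7]
ft_force: [-0.8, -0.6, -0.6]
width: 50.0
```

```bash
python3 - <<'E'
from h import *
from station import arm
plan(arm.get_obs(),st(0,-74,131),78.7)
s=arm.get_image("scene"); crop(s,240,130,400,280,5,"pics/p1.png")
t=arm.get_image("top"); crop(t,225,115,365,225,5,"pics/p1t.png")
P=cloud(t)
r=P[...,:2]-S0; d=np.hypot(r[...,0],r[...,1]); m=(d<60)&(P[...,2]>144)&(P[...,2]<158); q=P[m][:,:2]; print(m.sum()); 
(c,rad)=cv2.minEnclosingCircle(q.astype(np.float32)); print("roll",c,rad)
E
```

```text
pos [548.6 -33.5 209.9] [-1.799e+02  1.000e-01  7.870e+01] F [-0.8 -0.6 -0.6] w 50.0 t 22.3
turn(tool) [-0.12  0.06 -0.04]  shift now [ 0.7  1.1 78.9]  shift after turn [ 0.6  0.9 78.9]
816
roll (563.5020141601562, 39.7406120300293) 49.84718704223633
```

View pics/p1.png

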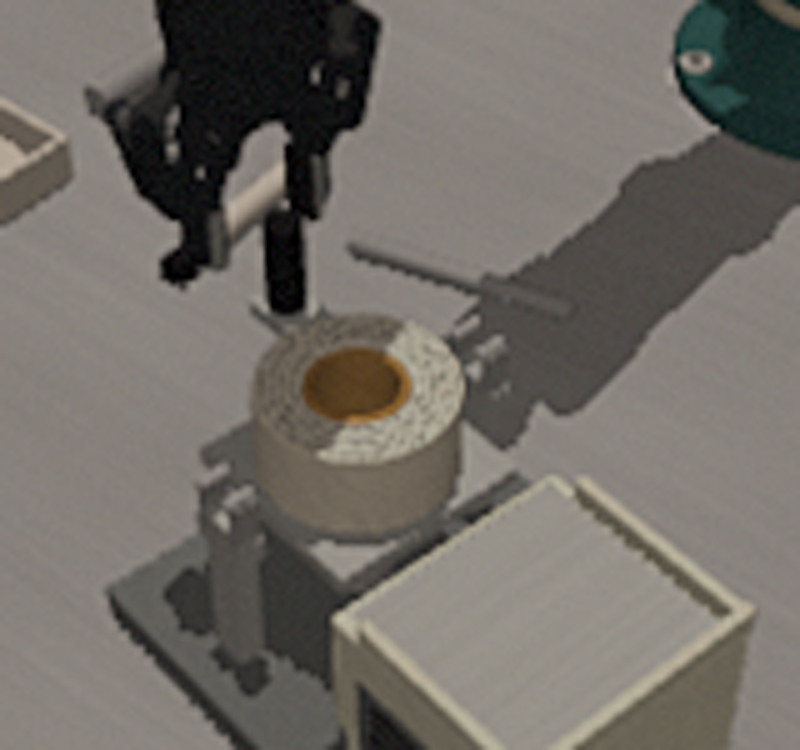

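View pics/p1t.png

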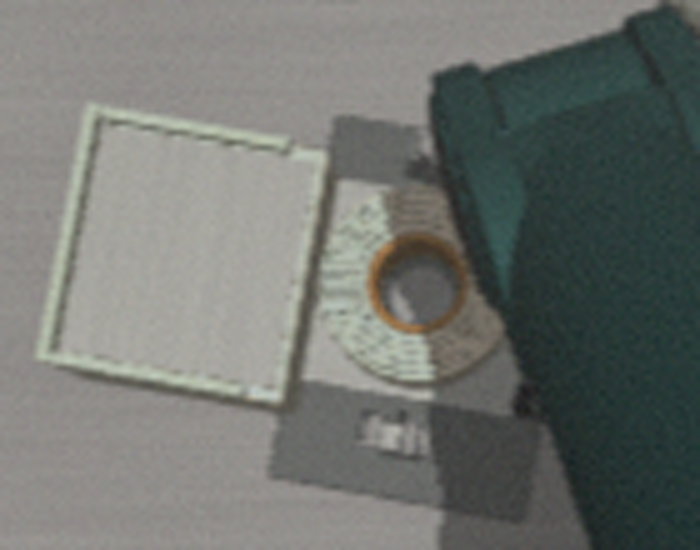

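Request:
send_rows(steps=[[[3, 1, 15, 0, 0, 0, 50], [0, 0, 20, 0, 0, 0, 50], [0, 0, 20, 0, 0, 0, 50], [0, 0, 12, 0, 0, 0, 50], [0, 0, 8, 0, 0, 0, 50], [0, 0, 3, 0, 0, 0, 50], [0, 0, 0, 0, 0, 0, 50]]])

```text
time: 23.28
position: [551.6, -30.3, 132.4]
tcp_rot: [180.0, -0.0, 78.7]
ft_force: [0.3, -0.4, 0.4]
width: 50.0
```

```bash
python3 - <<'E'
from h import *
from station import arm
plan(arm.get_obs(),st(0,76,131),78.7)
s=arm.get_image("scene"); crop(s,240,130,400,280,5,"pics/p2.png")
E
```

```text
pos [551.6 -30.3 132.4] [180.   -0.   78.7] F [ 0.3 -0.4  0.4] w 50.0 t 23.275
turn(tool) [ 0.02 -0.   -0.03]  shift now [146.8  -1.5   1.4]  shift after turn [146.8  -1.4   1.4]
```

View pics/p2.png

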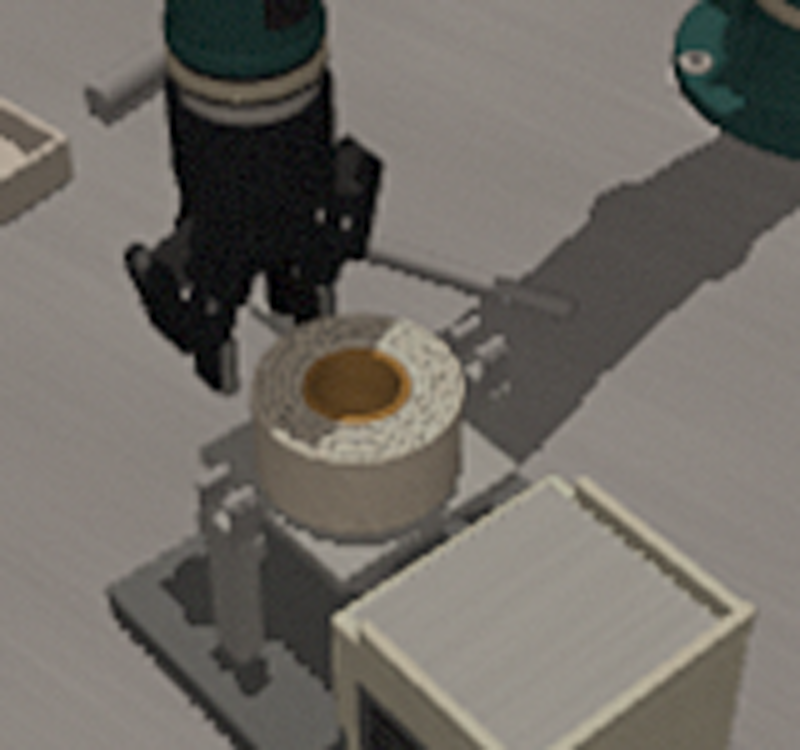

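Request:
send_rows(steps=[[[4, -1, 0, 0, 0, 0, 50], [5, -0.4, 0, 0, 0, 0, 50], [5, 0, 0, 0, 0, 0, 50], [5, 0, 0, 0, 0, 0, 50], [5, 0, 0, 0, 0, 0, 50], [5, 0, 0, 0, 0, 0, 50], [5, 0, 0, 0, 0, 0, 50], [5, 0, 0, 0, 0, 0, 50], [5, 0, 0, 0, 0, 0, 50], [5, 0, 0, 0, 0, 0, 50], [5, 0, 0, 0, 0, 0, 50], [5, 0, 0, 0, 0, 0, 50], [5, 0, 0, 0, 0, 0, 50], [5, 0, 0, 0, 0, 0, 50], [5, 0, 0, 0, 0, 0, 50], [5, 0, 0, 0, 0, 0, 50]]])

```text
time: 25.32
position: [565.6, 47.8, 132.3]
tcp_rot: [-180.0, 0.0, 78.7]
ft_force: [-0.6, -2.5, 2.0]
width: 50.0
```

```bash
python3 - <<'E'
from h import *
from station import arm
plan(arm.get_obs(),st(0,76,131),78.7)
s=arm.get_image("scene"); crop(s,240,130,420,290,4,"pics/p3.png")
E
```

```text
pos [565.6  47.8 132.3] [-180.     0.    78.7] F [-0.6 -2.5  2. ] w 50.0 t 25.325
turn(tool) [-0.01  0.   -0.03]  shift now [67.5  0.1  1.3]  shift after turn [67.5  0.2  1.3]
```

View pics/p3.png

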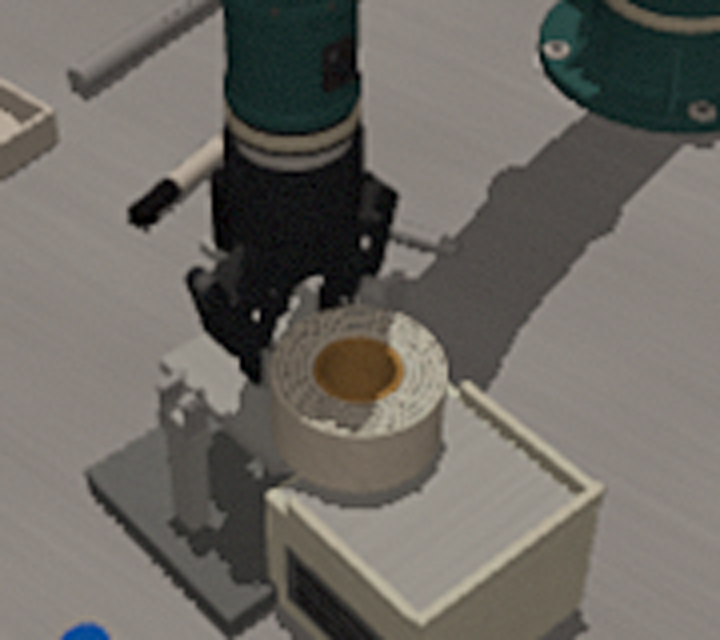

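The roll is upright and crossing onto the deck. I'll keep pushing.

Request:
send_rows(steps=[[[5, 0, 0, 0, 0, 0, 50], [5, 0, 0, 0, 0, 0, 50], [5, 0, 0, 0, 0, 0, 50], [5, 0, 0, 0, 0, 0, 50], [5, 0, 0, 0, 0, 0, 50], [5, 0, 0, 0, 0, 0, 50], [5, 0, 0, 0, 0, 0, 50], [5, 0, 0, 0, 0, 0, 50], [5, 0, 0, 0, 0, 0, 50], [5, 0, 0, 0, 0, 0, 50], [5, 0, 0, 0, 0, 0, 50], [5, 0, 0, 0, 0, 0, 50], [0, 0, 0, 0, 0, 0, 50]]])

```text
time: 27.0
position: [577.7, 107.4, 132.4]
tcp_rot: [180.0, -0.1, 78.7]
ft_force: [0.8, -0.7, -0.4]
width: 49.9
```

```bash
cat > roll.py <<'E'
from h import *
from station import arm
plan(arm.get_obs(),st(0,76,131),78.7)
s=arm.get_image("scene"); import sys; crop(s,240,130,420,290,4,sys.argv[1])
P=cloud(s); D=st(0,120,0)[:2]
for nm,P in (("s",P),("t",cloud(arm.get_image("top")))):
    r=P[...,:2]-D; d=np.hypot(r[...,0],r[...,1]); m=(d<85)&(P[...,2]>141)&(P[...,2]<153); q=P[m]
    if len(q)<50: continue
    c,rad=cv2.minEnclosingCircle(q[:,:2].astype(np.float32)); a=np.radians(-YAW); v=np.array(c)-S0
    print(nm,len(q),"roll stand xy",np.cos(a)*v[0]-np.sin(a)*v[1],np.sin(a)*v[0]+np.cos(a)*v[1],rad,"z",np.percentile(q[:,2],[5,50,95]))
    A=np.c_[q[:,:2]-q[:,:2].mean(0),np.ones(len(q))]; print(" slope",np.linalg.lstsq(A,q[:,2],rcond=None)[0].round(3))
E
python3 roll.py pics/p4.png
```

```text
pos [577.7 107.4 132.4] [ 1.80e+02 -1.00e-01  7.87e+01] F [ 0.8 -0.7 -0.4] w 49.9 t 27.0
turn(tool) [ 0.04 -0.07  0.02]  shift now [ 6.7 -0.   1.4]  shift after turn [ 6.7 -0.   1.4]
s 1182 roll stand xy -2.4787857222222485 112.9544028228681 60.4917106628418 z [143.5195291  147.52936167 149.64843053]
 slope [-5.00000e-03 -4.00000e-03  1.47307e+02]
t 98 roll stand xy -23.267459495292588 155.8106635897827 29.69698715209961 z [144.09544051 146.45456125 149.63481734]
 slope [ 3.10000e-02 -8.40000e-02  1.46579e+02]
```

View pics/p4.png

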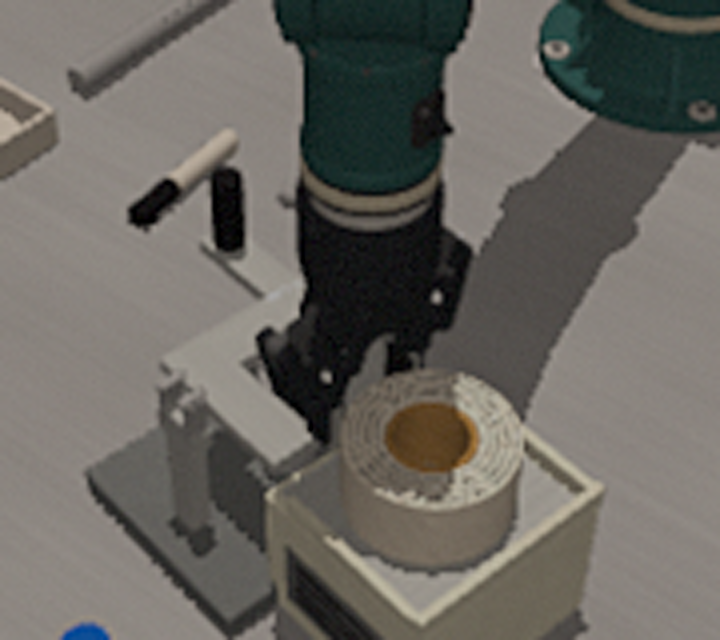

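Request:
send_rows(steps=[[[4, 0, 0, 0, 0, 0, 50], [3, 0, 0, 0, 0, 0, 50], [0, 0, 0, 0, 0, 0, 50], [-5, 0, 0, 0, 0, 0, 50], [-15, 0, 0, 0, 0, 0, 50], [-20, 0, 0, 0, 0, 0, 50], [0, 0, -20, 0, 0, 0, 50], [0, 0, -30, 0, 0, 0, 50], [-10, 0, -30, 0, 0, 0, 50], [-30, 0, 0, 0, 0, 0, 50], [-30, 0, 0, 0, 0, 0, 45], [-30, 0, 0, 0, 0, 0, 45], [0, 0, 0, 0, 0, 0, 45]]])

```text
time: 28.72
position: [549.7, -29.0, 211.9]
tcp_rot: [-179.9, 0.2, 78.3]
ft_force: [0.2, 0.2, 0.0]
width: 45.1
```

```bash
python3 roll.py pics/p5.png; python3 - <<'E'
from h import *
from station import arm
plan(arm.get_obs(),st(-42,-110,144.5),78.7)
t=arm.get_image("top"); crop(t,225,115,365,225,5,"pics/p5t.png")
E
```

```text
pos [549.7 -29.  211.9] [-179.9    0.2   78.3] F [0.2 0.2 0. ] w 45.1 t 28.725
turn(tool) [-0.07  0.15 -0.43]  shift now [146.1  -0.3  80.5]  shift after turn [145.9   0.7  80.9]
s 1137 roll stand xy -1.411535948265314 128.78652317541355 50.73384094238281 z [144.06627431 147.64433548 149.56816203]
 slope [-7.00000e-03 -5.00000e-03  1.47398e+02]
t 973 roll stand xy -0.925679712882939 131.05231111221664 50.10406494140625 z [144.18296616 147.33071034 150.00592761]
 slope [5.00000e-03 2.00000e-03 1.47231e+02]
pos [550.9 -25.  212.3] [180.   -0.   78.6] F [ 0.6  1.1 -0.3] w 45.3 t 28.825
turn(tool) [ 0.   -0.01 -0.13]  shift now [-44.4 -41.6  67.8]  shift after turn [-44.3 -41.7  67.8]
```

View pics/p5.png

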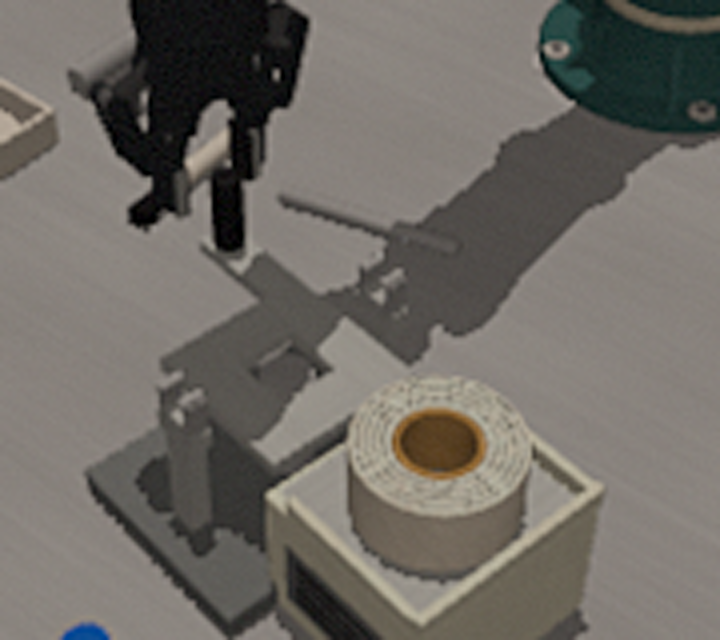

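View pics/p5t.png

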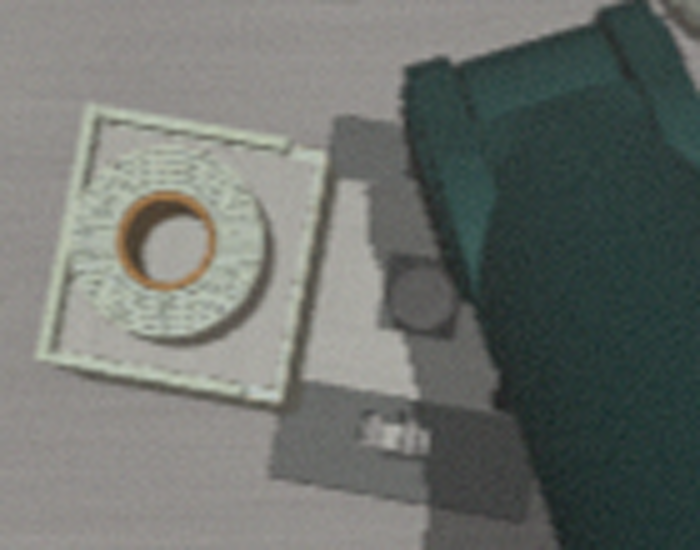

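The roll is flat on the deck with its centre at stand (-1, 130), wholly inside the lips. Going back to the knob to lower the plate.

Request:
send_rows(steps=[[[-15, -14, 0, 0, 0, 0, 45], [-15, -14, 0, 0, 0, 0, 45], [-14, -13.5, 0, 0, 0, 0, 45], [0, 0, 0, 0, 0, 0, 45], [0, 0, 0, 0, 0, 0, 45]]])

```text
time: 29.5
position: [502.4, -59.0, 212.6]
tcp_rot: [179.9, -0.0, 78.7]
ft_force: [-0.1, -1.1, 0.7]
width: 44.9
```

```bash
python3 - <<'E'
from h import *
from station import arm
plan(arm.get_obs(),st(-42,-110,144.5),78.7)
E
```

```text
pos [502.4 -59.  212.6] [179.9  -0.   78.7] F [-0.1 -1.1  0.7] w 44.9 t 29.5
turn(tool) [ 0.07 -0.03 -0.03]  shift now [-1.5 -0.9 68.1]  shift after turn [-1.4 -0.8 68.1]
```

Request:
send_rows(steps=[[[-1.4, -0.8, 10, 0, 0, 0, 45], [0, 0, 20, 0, 0, 0, 45], [0, 0, 20, 0, 0, 0, 45], [0, 0, 10, 0, 0, 0, 45], [0, 0, 8, 0, 0, 0, 45], [0, 0, 0, 0, 0, 0, 45], [0, 0, 0, 0, 0, 0, 30], [0, 0, 0, 0, 0, 0, 0], [0, 0, 0, 0, 0, 0, 0], [0, 0, 0, 0, 0, 0, 0], [0, 0, 0, 0, 0, 0, 0], [0, 0, 0, 0, 0, 0, 0]]], force=90)

```text
time: 31.0
position: [501.3, -60.4, 144.9]
tcp_rot: [179.9, 0.0, 78.7]
ft_force: [-0.9, 0.8, 6.3]
width: 19.9
```

Request:
send_rows(steps=[[[0, 0, 3, 0, 0, 0, 0], [0, 0, 4, 0, 0, 0, 0], [0, 0, 4, 0, 0, 0, 0], [0, 0, 4, 0, 0, 0, 0], [0, 0, 4, 0, 0, 0, 0], [0, 0, 4, 0, 0, 0, 0], [0, 0, 4, 0, 0, 0, 0], [0, 0, 4, 0, 0, 0, 0], [0, 0, 4, 0, 0, 0, 0], [0, 0, 4, 0, 0, 0, 0], [0, 0, 4, 0, 0, 0, 0], [0, 0, 4, 0, 0, 0, 0], [0, 0, 4, 0, 0, 0, 0], [0, 0, 3, 0, 0, 0, 0], [0, 0, 3, 0, 0, 0, 0], [0, 0, 2, 0, 0, 0, 0], [0, 0, 1, 0, 0, 0, 0], [0, 0, 1, 0, 0, 0, 0], [0, 0, 0, 0, 0, 0, 0]]])

```text
time: 33.38
position: [501.4, -60.4, 83.8]
tcp_rot: [179.9, -0.0, 78.7]
ft_force: [-1.1, -0.9, 6.0]
width: 19.6
```

Request:
send_rows(steps=[[[0, 0, 1, 0, 0, 0, 0], [0, 0, 1, 0, 0, 0, 0], [0, 0, 0.5, 0, 0, 0, 0], [0, 0, 0.5, 0, 0, 0, 0], [0, 0, 0, 0, 0, 0, 0]]])

```text
time: 34.0
position: [501.4, -60.5, 82.5]
tcp_rot: [179.9, 0.1, 78.7]
ft_force: [-3.5, 0.1, 22.8]
width: 20.0
```

Bottom stop reached (22.8 N). Releasing and withdrawing.

Request:
send_rows(steps=[[[0, 0, 0, 0, 0, 0, 30], [0, 0, 0, 0, 0, 0, 45], [0, 0, 0, 0, 0, 0, 45], [0, 0, -10, 0, 0, 0, 45], [0, 0, -20, 0, 0, 0, 45], [0, 0, -30, 0, 0, 0, 45], [0, 0, -40, 0, 0, 0, 45], [0, 0, -40, 0, 0, 0, 45], [-40, 0, -20, 0, 0, 0, 45], [-50, 0, 0, 0, 0, 0, 45], [-50, 0, 0, 0, 0, 0, 45], [-40, 0, 0, 0, 0, 0, 45], [0, 0, 0, 0, 0, 0, 45], [0, 0, 0, 0, 0, 0, 45]]])

```text
time: 35.75
position: [465.5, -236.2, 240.5]
tcp_rot: [180.0, -0.0, 78.7]
ft_force: [-0.3, -0.4, -0.7]
width: 45.2
```

```bash
python3 roll.py pics/e.png; python3 - <<'E'
from h import *
from station import arm
s=arm.get_image("scene");t=arm.get_image("top")
cv2.imwrite("pics/es.png",s["color"][:,:,::-1]);cv2.imwrite("pics/et.png",t["color"][:,:,::-1])
P=cloud(t)
a=np.radians(-YAW);v=P[...,:2]-S0; X=np.cos(a)*v[...,0]-np.sin(a)*v[...,1];Y=np.sin(a)*v[...,0]+np.cos(a)*v[...,1]
for im in (t,s):
  P=cloud(im);v=P[...,:2]-S0; X=np.cos(a)*v[...,0]-np.sin(a)*v[...,1];Y=np.sin(a)*v[...,0]+np.cos(a)*v[...,1]
  m=(abs(X)<45)&(abs(Y)<45)&(np.hypot(X,Y)>26)&(P[...,2]<125); print("plate z",m.sum(),np.percentile(P[m][:,2],[10,50,90]))
  m=(np.hypot(X+42,Y+110)<9)&(P[...,2]<180)&(P[...,2]>60); print("knob z",m.sum(),np.percentile(P[m][:,2],[50,90]) if m.any() else 0)
  m=(abs(P[...,0]-531)<100)&(abs(P[...,1]+391)<30)&(P[...,2]>31)&(P[...,2]<50); q=P[m]; print("rod",len(q),cv2.minAreaRect(q[:,:2].astype(np.float32)) if len(q) else 0, np.percentile(q[:,2],95) if len(q) else 0)
E
```

```text
pos [ 465.5 -236.2  240.5] [180.   -0.   78.7] F [-0.3 -0.4 -0.7] w 45.2 t 35.75
turn(tool) [ 0.   -0.03 -0.02]  shift now [365.5  42.6 109.7]  shift after turn [365.6  42.7 109.5]
s 1135 roll stand xy -1.3768885112067295 129.70334275820636 51.352962493896484 z [144.13265276 147.5863517  149.56882287]
 slope [-8.00000e-03 -4.00000e-03  1.47361e+02]
t 970 roll stand xy -0.8220594494042253 131.0473884502415 49.87395095825195 z [144.22956961 147.18969016 149.93230978]
 slope [-2.00000e-03 -0.00000e+00  1.47135e+02]
plate z 731 [37.79476601 40.18726318 42.85649738]
knob z 33 [98.25294321 99.94213893]
rod 70 ((607.6721801757812, -390.75079345703125), (16.786300659179688, 35.55203628540039), 88.44522094726562) 39.443234201562255
plate z 339 [38.85776204 40.78311941 42.65051247]
knob z 77 [84.9792011  99.71368993]
rod 254 ((530.2250366210938, -390.58453369140625), (18.796907424926758, 188.34886169433594), 88.00240325927734) 39.91278518410959
```

View pics/es.png

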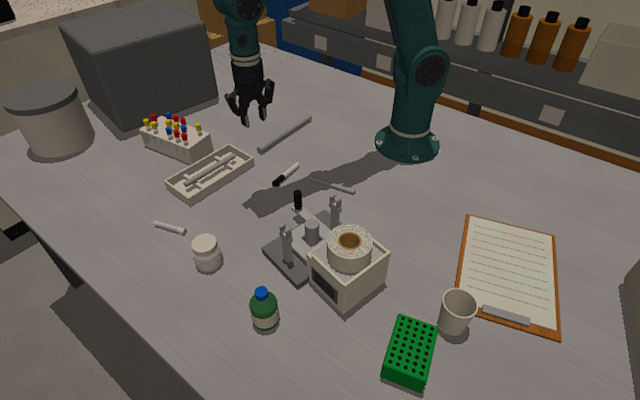

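View pics/et.png

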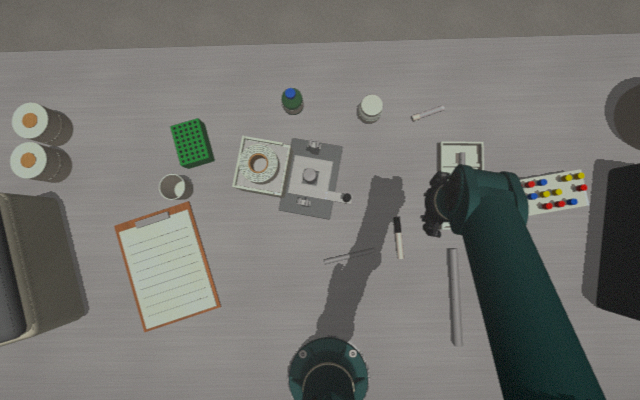

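The final pictures show the rod in the tray (scene ~(212,167)), the roll on the deck (~(348,245)), the plate down and the bystanders where they were. Handing in.

```bash
python3 -c "
from station import arm
print(arm.hand_in())"
```

```text
the job is handed in; nothing more can be done
None
```

The job is done in the order asked and handed in at about 36 s of the 72 s allowed. I pulled the rod from its clips and laid it in the tray, then raised the plate to its top stop. I then pushed the roll onto the deck, lowered the plate and backed the arm away.

Last checks before handing in:
- **Rod:** it is centred on the tray ribs at about (530, -391) mm and parallel to the tray. Its top is about 39–40 mm high where 37 mm was expected, which I put down to depth noise.
- **Roll:** it stands level on the deck with its centre at about stand (-1, 130) mm, wholly inside the lips.
- **Lift plate:** it is down, with the plate top at about 40 mm and the knob top at about 98 mm.
- **Robot and bystanders:** the gripper is open and clear of everything. By eye, the bystanders have not moved in the final pictures.

One reading disagreed during the work: the gripper read 15 mm on the 18 mm rod and 20 mm on the 22 mm knob. Both grips held, and no check failed.

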